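# Put up the orange price sign and light it

## Task

Take the orange price sign out of the wooden rack and put its rod through both eyelets of the yellow clamp on the orange crate, fully home on its collar, with the sign's broad faces square to the crate's near side (either face forward). Then switch on the display lamp by flipping its red toggle away from the robot's side until it snaps over, and leave everything else on the counter as it stands.

Things in the scene. Friction and masses are not known exactly. Their poses are not given: they have to be found in the camera images.
- orange_sign: Price sign to put up, about 0.08 kg, both faces alike. Origin: centre of its collar's underside; own z up the rod axis, x normal to the board. Orange board 10 (x) x 62 (y) mm, from z = 5 to 55; black collar 22 mm across, z = 0 to 5; steel rod 10 mm across, z = 0 to -65, last 10 mm tapering to 4. Starts upright in one of the rack's holes, collar on the rack's top.
- rod_tip (a point): Lower end of the orange sign's rod, 65 mm below the origin of orange_sign on its own z axis.
- rack: Fixed pale wooden block, 190 (x) x 56 (y) x 70 mm high, origin at the centre of its underside. Three through holes 13 mm wide at x = -65, 0 and +65 mm on its centre line, each holding one sign; the boards stand across the row, normals within 7 degrees of the rack's x.
- green_sign: Green sign of the same shape and frame as the orange one, in another hole of the rack; stays there.
- blue_sign: Blue sign of the same shape and frame as the orange one, in another hole of the rack; stays there.
- crate: Fixed black fruit crate full of oranges, 240 (x) x 240 (y) x 120 mm high, oranges up to 180 mm; origin at the centre of its underside. Its near face looks along its own -x, roughly towards the robot, and carries the clamp on a steel fork (prongs at y = +-21 to 27 mm, up to 107 mm above the counter).
- mouth (a point): Centre of the upper eyelet's top face on the yellow clamp. Own z: the hole axis, pointing up out of the hole, leaning 24 to 40 degrees from vertical to the crate's -x (towards the robot); own y: the crate's y. The seated sign has its origin on this point, its z along this z and its x along this x or reversed.
- clamp: Yellow clamp at the crate's near side, frame as mouth but origin 20 mm below it on the hole axis. Two coaxial eyelet rings 10 mm thick, 26 mm across, with 13 mm holes: z = 10 to 20 and -20 to -10 mm; clear below. Straps at y = +-15 mm join them. It swivels about y through its origin but is very stiff (4 N m) and need not be turned.
- lamp: Fixed white display lamp: foot 110 (x) x 80 (y) x 40 mm high, origin at the centre of its underside. The red toggle stands on the foot's top at x = -20, y = 0. A steel post, 12 mm across, rises at x = 42, y = 26 mm to 300 mm and bends on to a shade of 45 mm radius at x = 150, y = -20 mm, 320 to 370 mm high.
- toggle (a joint): Angle of the red toggle bat about the lamp's y axis through x = -20, y = 0, 40 mm above the counter: -0.4 rad is off (bat leaning to the lamp's -x, the robot's side), +0.4 is on (leaning to the lamp's +x). Spring loaded: it stays at either end and snaps over once pushed past 0; about 1.5 N at its tip.
- bat_tip (a point): Free end of the toggle bat, 34 mm from its pivot; the bat is round, 6 to 10 mm across.
- jam_jar: Amber jam jar, 66 mm across, 95 mm high, loose; origin at the centre of its underside. Bystander.
- olive_jar: Green glass jar with brass cap, 60 mm across, 85 mm high, loose; origin at the centre of its underside. Bystander.
- pickle_jar: Big green glass jar with white cap, 80 mm across, 120 mm high, loose; origin at the centre of its underside. Bystander.
- tomato_cup: Red cup with clear domed lid, up to 80 mm across, 99 mm high, loose; origin at the centre of its underside. Bystander.
- tape_roll: Orange roll of tape lying flat, 90 mm across, 48 mm high, loose; origin at the centre of its underside. Bystander.
Not all that is in view belongs to the job. Leave any pink look-alike of the orange_sign alone.

How it is judged:
By the outcome, as a careful person would: the job done as asked, in the order asked, and still so for the second after the job is handed in, with the robot touching nothing.
It also fails if it takes over 58 s, if anything falls off the work surface, if the arm or the gripper's body presses on something with over 40 N, if the wrist force passes 120 N, or if a joint passes its speed limit or range.

## Robot

A 6-joint arm with a two-finger parallel gripper is mounted at the origin on the work surface. World frame = base frame: x ahead of the robot, y to its left, z up, the work surface at z = 0. Lengths are in mm, angles in rad, forces in N, time in s.
With the tool pointing down it reaches from about 350 to 975 mm from the base axis. Payload 4.9 kg.
Tool frame: the origin (TCP) lies midway between the tips of the shut fingers; the grasp point (between the pads) lies env.grasp_offset behind it (env.grasp_offset is the distance from the TCP to the grasp point, in mm); z points along the fingers, y is the line along which they close (so a half turn about z gives the same grasp; the last joint's range is limited). The gripper opens to 85 mm and grips with 20 to 120 N. Pads are 22 mm wide; open, the fingers measure 114 mm over their backs; the gripper's body (76 mm by 85 mm) begins 54 mm behind the grasp point. The pads swing forward as they close: fully open they stand 13 mm farther back than shut.
Start: joints at [1.131, 0.053, 1.613, -0, 1.476, -0.119], TCP at [197.068, 593.098, 231.304] pointing down, gripper open.
Joint ranges: [-3.01, 3.01], [-1.01, 2.22], [0.06, 2.58], [-1.02, 4.17], [0.09, 2.62], [-3.14, 3.14]. Speed limits (rad/s): [2.57, 2.57, 3.14, 3.14, 3.14, 3.14].

## Interface

Orientations are given as a rotation vector (axis times angle).
In Python, from station import telemetry, eyes, env, models gives the robot as it stands.
- The arm moves only by the tool send_rows, never from a script. Its argument "moves" is a list of rows, each an object of numbers: "wx", "wy", "wz": the turn, a rotation vector about the tool's x, y, z in rad; "tx", "ty", "tz": the shift along the tool's x, y, z in m; "jaw": the finger opening in m, from 0 to 0.0854. A call has 1 to 12 rows; each row is the pose to reach, as a shift and turn from the pose commanded when the call began, along the tool's axes at that moment; what a row does not reach only later rows make up. A row lasts 1/12 s, in which the tool goes at most 41.7 mm and 7.16 degrees, less where a joint would pass 70% of its speed; a pose out of reach is approached as far as the arm can. A call with a gripper value outside its range is refused whole. The fingers move at their own pace and stop on an object; "newtons" is the grip in N (left out, the last holds). Time passes only in rows, so rows that repeat a pose let the fingers close. It gives the time, the measured TCP pose, the force, the opening and the grip force at its end, in the units of the state.
- telemetry.observe(): the state, without advancing time (a new reading comes with each control period).
- eyes.capture(name): name is "side" or "top"; returns the picture (384x512x3 uint8, red, green, blue); there is no depth.
- eyes.camera_model(name): a dict with "K" (3x3 intrinsics, pixels), "rvec" (rotation vector, rad) and "tvec" (3), from world to camera coordinates, as OpenCV has them. Camera axes: x right, y down, z forward; pixel columns grow to the right and rows downward; lengths in mm; the calibration is good to about 2 mm. A picture is of the moment at which its call begins. camera_model takes no time and is no camera call.
- env.sign_off(): hands the job in; it is judged then, once.
Trained networks look in the newest picture that a camera, given by its name, has taken for a name from the list of things; names that differ only in an ending like _2 or _b are one class to them, and where a whole thing is asked for, a point or a joint stands for the part that bears it (a point fixed in the world has none). Each returns a list of dicts, best first, with "score" (0 to 1); they miss things now and then, are a little off and sometimes report something else, mostly with a low value. They report only what shows in the picture. A call takes as long as a camera call. They do not tell look-alikes from the thing itself.
- models.masks_of(camera, label): "region" (384x512 bool, what is visible of it).
- models.tip_of(camera, label): "centre" ([x, y, z] in mm, in world coordinates, good to about 4 mm: a listed point, or the origin of a listed thing).
The state is a dict: "t": time; "q": joint angles; "dq": joint speeds; "joint_torque": joint torques, N m; "tool_pos": TCP position; "ee_rot": TCP orientation; "ft_force": force on the tool from outside, world axes, zero at the start; "ft_torque": the same for the moment, N m; "width": finger opening in mm; "grasp_force": force on a finger pad.
Only numpy, scipy, OpenCV 4.12 (cv2) and the standard library are available. Lean on these libraries where they do the work, as an engineer would, in place of code of your own. Each camera call takes 0.05 s, during which the arm holds its last target. There are 200 camera calls.

## Working session

There is one attempt and no reset: what is moved stays moved. The work goes in short steps, Python scripts to look and compute and a tool call to move; the robot and the scene stay as the last step left them, time stands still between calls to the robot, and variables do not carry over. Pictures are saved under pics/ and viewed, at most 10 in all, crops included, and the job is handed in when it is done.

Besides the shell and the picture viewer there is one more tool, called after "Request:" by a JSON object that holds its "method" and its "body". send_rows: Moves the arm, as the interface text tells. Its arguments: {"type":"object","properties":{"moves":{"type":"array"},"newtons":{"type":"number"}},"required":["moves"]}

```bash
ls; mkdir -p pics
python3 - <<'E'
from station import telemetry, eyes, env, models
import cv2,numpy as np
print(telemetry.observe(), env.grasp_offset)
for n in("side","top"):
    im=eyes.capture(n); cv2.imwrite(f"pics/{n}0.png",im[:,:,::-1])
    m=eyes.camera_model(n); R=cv2.Rodrigues(np.array(m["rvec"]))[0]
    print(n,np.round(m["K"],1).tolist(),np.round(-R.T@np.array(m["tvec"]).ravel()),np.round(R,3).tolist())
    for l in["orange_sign","rod_tip","rack","green_sign","blue_sign","crate","mouth","clamp","lamp","toggle","bat_tip","jam_jar","olive_jar","pickle_jar","tomato_cup","tape_roll"]:
        try: print(l,[(round(d["score"],2),np.round(d["centre"]).tolist()) for d in models.tip_of(n,l)[:3]])
        except Exception as e: print(l,e)
E
```

```text
pics
{'t': 0.0, 'q': array([ 1.13103614e+00,  5.33619143e-02,  1.61427904e+00, -5.22883264e-06,
        1.47599192e+00, -1.19005728e-01]), 'dq': array([-0.00062611,  0.00034345,  0.00065373, -0.00131424,  0.00151669,
       -0.00220332]), 'joint_torque': array([ 7.76980869e-04, -3.93667710e+01, -3.70184541e+01, -1.27832055e-05,
        6.74498384e-03, -1.27276451e-05]), 'tool_pos': array([196.79253639, 592.5621138 , 230.06881721]), 'ee_rot': array([-5.01592779e-01, -3.10072513e+00,  3.08221469e-03]), 'ft_force': array([-0.14997011,  0.39005343,  0.01655861]), 'ft_torque': array([-0.00882776, -0.00164154,  0.03195373]), 'grasp_force': 0.0, 'width': 85.05996839981799} 18.700000000000003
side [[417.7, 0.0, 250.5], [0.0, 417.7, 186.9], [0.0, 0.0, 1.0]] [ 461. -880.  877.] [[0.994, -0.107, -0.002], [-0.075, -0.68, -0.729], [0.076, 0.725, -0.684]]
orange_sign [(0.95, [367.0, -430.0, 69.0]), (0.71, [483.0, -334.0, 70.0]), (0.54, [373.0, -319.0, 66.0])]
rod_tip [(0.73, [361.0, -433.0, 1.0]), (0.63, [363.0, -318.0, 2.0])]
rack [(0.6, [544.0, -310.0, 4.0])]
green_sign [(0.78, [544.0, -310.0, 7
[... 995 characters left out ...]
544.0, -312.0, 73.0]), (0.35, [738.0, 110.0, -5.0])]
blue_sign [(0.58, [604.0, -292.0, 68.0])]
crate [(0.74, [737.0, 107.0, -4.0])]
mouth [(0.47, [582.0, 55.0, 116.0])]
clamp [(0.59, [591.0, 58.0, 101.0])]
lamp [(0.82, [463.0, 378.0, 3.0])]
toggle it knows: bat_tip, blue_sign, clamp, crate, green_sign, jam_jar, lamp, mouth, olive_jar, orange_sign, pickle_jar, rack, rod_tip, tape_roll, tomato_cup
bat_tip [(0.49, [432.0, 366.0, 72.0])]
jam_jar [(0.93, [426.0, -131.0, -0.0]), (0.49, [714.0, -277.0, 0.0])]
olive_jar [(0.57, [426.0, 35.0, 5.0])]
pickle_jar [(0.79, [711.0, -273.0, 1.0])]
tomato_cup [(0.63, [434.0, 365.0, 72.0]), (0.61, [414.0, 221.0, 2.0])]
tape_roll [(0.57, [502.0, -490.0, 4.0])]
```

View pics/side0.png

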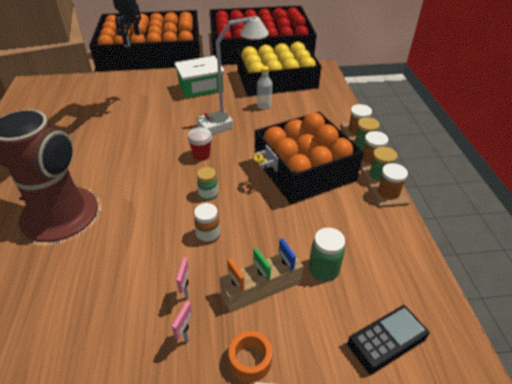

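View pics/top0.png

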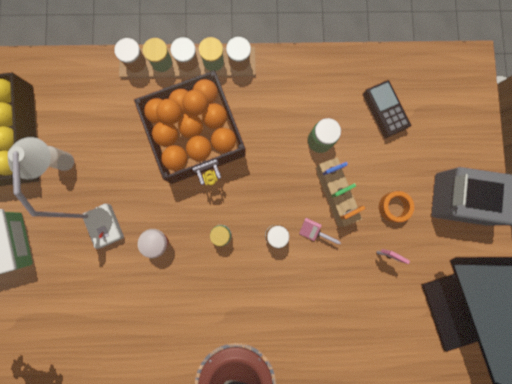

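The side view shows orange sign (236,275), green (262,264), blue (288,253) in the rack, pink look-alikes at (183,278) and (182,322), and the clamp at (265,158). In the top view the clamp is at (210,178), the orange sign at (355,212), and the lamp foot at (103,227) with its red toggle at about (100,236).

Run:
```python
from station import telemetry, eyes, env, models
import cv2,numpy as np
S={}
for k in range(4):
  for n in("side","top"):
    S.setdefault(n,[]).append(eyes.capture(n).astype(float))
    for l in(["mouth","clamp","crate"]+(["bat_tip","lamp"] if n=="top" else [])):
        r=models.tip_of(n,l)
        if r: S.setdefault((n,l),[]).append(r[0]["centre"])
for k,v in S.items():
    if isinstance(k,tuple): print(k,len(v),np.round(np.mean(v,0),1),np.round(np.std(v,0),1))
a={n:np.mean(S[n],0).astype(np.uint8) for n in("side","top")}
np.savez("avg.npz",**a)
def crop(n,u,v,w):
    return cv2.resize(a[n][v-w*3//8:v+w*3//8,u-w//2:u+w//2],(400,300),interpolation=cv2.INTER_CUBIC)
out=np.vstack([np.hstack([crop("side",266,158,56),crop("top",209,176,56)]),np.hstack([crop("side",258,270,104),crop("top",104,228,64)])])
cv2.imwrite("pics/crops.png",out[:,:,::-1]); print(telemetry.observe()["t"])
```

```text
('side', 'mouth') 4 [609.9 -23.7  57.7] [ 76.9 168.9  56.8]
('side', 'clamp') 4 [593.5  57.4  97.4] [1.6 1.1 1.4]
('side', 'crate') 3 [739.6 111.9   0. ] [1.3 0.1 0.8]
('top', 'mouth') 4 [556.4 -42.1 105.6] [ 42.6 171.   21.8]
('top', 'clamp') 3 [591.6  57.7  98.8] [1.2 1.5 2.7]
('top', 'crate') 4 [738.5 109.9  -5.4] [0.2 1.8 1.7]
('top', 'bat_tip') 4 [461.9 196.6  74.1] [ 50.7 294.9   0.9]
('top', 'lamp') 4 [464.9 379.2   3. ] [1.2 1.5 0.5]
3.6
```

View pics/crops.png

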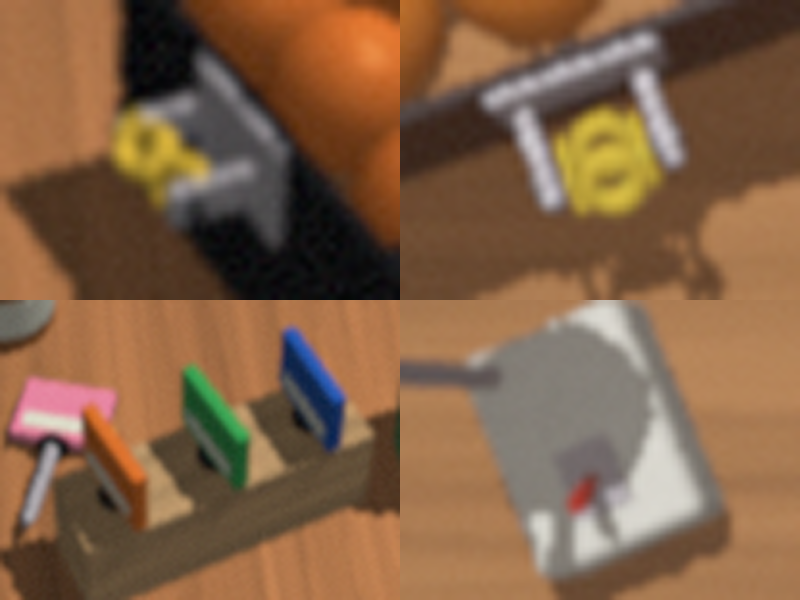

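Top panels: the yellow clamp in side view at about pixel (258,157) and in top view at (210,177), held between two fork prongs; the back plate slants about 19 degrees. Bottom panels: orange is the leftmost rack sign, and the red toggle bat leans toward the robot at top-view pixel (101,235). Now fitting silhouettes.

```bash
cat > h.py <<'E'
from station import telemetry, eyes, env, models
import cv2,numpy as np
from scipy.spatial.transform import Rotation as Ro
from scipy.optimize import minimize
CM={n:eyes.camera_model(n) for n in("side","top")}
def proj(n,P):
    m=CM[n]; return cv2.projectPoints(np.asarray(P,float).reshape(-1,1,3),np.array(m["rvec"],float),np.array(m["tvec"],float),np.array(m["K"],float),None)[0][:,0]
def unproj(n,uv,z):
    m=CM[n]; R=cv2.Rodrigues(np.array(m["rvec"],float))[0]; c=-R.T@np.array(m["tvec"],float).ravel()
    d=R.T@np.linalg.inv(m["K"])@np.array([*uv,1.]); return c+d*(z-c[2])/d[2]
def box(x,y,z): return np.array([[a,b,c] for a in x for b in y for c in z],float)
def ring(r,z0,z1):
    t=np.linspace(0,2*np.pi,24,endpoint=False); return np.array([[r*np.cos(a),r*np.sin(a),z] for a in t for z in(z0,z1)])
U=6
def up(img,u0,v0,w,h): # crop and upsample
    return cv2.resize(img[v0:v0+h,u0:u0+w],(w*U,h*U),interpolation=cv2.INTER_CUBIC)
def render(n,parts,T,u0,v0,w,h):
    o=np.zeros((h*U,w*U),np.uint8)
    for P in parts:
        p=(proj(n,T(P))-[u0-.5,v0-.5])*U-.5
        cv2.fillConvexPoly(o,cv2.convexHull(np.round(p*16).astype(np.int32)),1,shift=4)
    return o>0
def fit(obs,parts,Tf,x0,step):
    # obs: list of (cam, mask, ignore, u0,v0,w,h)
    def cost(x):
        c=0
        for n,m,ig,*q in obs:
            r=render(n,parts,Tf(x),*q); k=~ig
            c+=1-(r&m&k).sum()/max(1,((r|m)&k).sum())
        return c
    best=None; x=np.array(x0,float)
    for s in(1,.5,.25):
        sim=np.vstack([x]+[x+s*np.eye(len(x))[i]*step[i] for i in range(len(x))])
        r=minimize(cost,x,method="Nelder-Mead",options=dict(initial_simplex=sim,maxiter=300,xatol=.02,fatol=1e-4)); x=r.x
    return x,r.fun
E
cat > f.py <<'E'
from h import *
a=dict(np.load("avg.npz"))
def mk(n,cu,cv,w,h,f,hull=False):
    u0,v0=cu-w//2,cv-h//2; im=up(a[n],u0,v0,w,h); hsv=cv2.cvtColor(im,cv2.COLOR_RGB2HSV).astype(int)
    m=f(hsv).astype(np.uint8)
    k,l,st,_=cv2.connectedComponentsWithStats(m); m=l==1+np.argmax(st[1:,4])
    if hull:
        o=np.zeros(m.shape,np.uint8); c=np.argwhere(m)[:,::-1].astype(np.int32); cv2.fillConvexPoly(o,cv2.convexHull(c),1); m=o>0
    gray=(hsv[...,1]<70)&(hsv[...,2]>90)
    return (n,m,gray if not hull else np.zeros(m.shape,bool),u0,v0,w,h)
def Tsign(x): 
    R=Ro.from_euler("z",x[2],degrees=True).as_matrix(); return lambda P:P@R.T+[x[0],x[1],70]
B=[box([-5,5],[-31,31],[5,55])]
pos={}
dbg=[]
for nm,h0,h1,x0 in(("orange",5,12,(485,-334,19)),("green",50,75,(544,-311,19)),("blue",105,125,(609,-292,19))):
    obs=[]
    for n in("side","top"):
        c=proj(n,[[x0[0],x0[1],100]])[0].astype(int)
        f=lambda s:(s[...,0]>=h0)&(s[...,0]<=h1)&(s[...,1]>(195 if nm=="orange" else 130))&(s[...,2]>90)
        obs.append(mk(n,*c,36,44,f,True))
    x,c=fit(obs,B,Tsign,x0,(6,6,8)); pos[nm]=x; print(nm,np.round(x,1),round(c,3),[int(o[1].sum()/U/U) for o in obs])
    if nm=="orange":dbg+=[(o,B,Tsign(x)) for o in obs]
d=pos["blue"]-pos["orange"]; print("row",np.hypot(*d[:2]),np.degrees(np.arctan2(d[1],d[0])))
# clamp
C=[ring(13,10,20),ring(13,-20,-10),box([-4,4],[13,17],[-20,20]),box([-4,4],[-17,-13],[-20,20])]
def mouthR(yaw,t): return (Ro.from_euler("z",yaw,degrees=True)*Ro.from_euler("y",-t,degrees=True)).as_matrix()
yel=lambda s:(s[...,0]>=20)&(s[...,0]<=34)&(s[...,1]>130)&(s[...,2]>80)
obs=[mk("side",262,158,30,36,yel),mk("top",210,177,36,36,yel)]
for yaw in(16,19,22):
    Tc=lambda x:(lambda P:P@mouthR(yaw,x[3]).T+x[:3])
    x,c=fit(obs,C,Tc,(592,57,98,32),(4,4,4,6)); print("clamp",yaw,np.round(x,1),round(c,3),"mouth",np.round(x[:3]+20*mouthR(yaw,x[3])[:,2],1))
    if yaw==19: dbg+=[(o,C,Tc(x)) for o in obs]
p,q=unproj("top",(209-28+87/7.14-.5,176-21+100/7.14-.5),105),unproj("top",(209-28+255/7.14-.5,176-21+42/7.14-.5),105)
print("plate",p,q,np.degrees(np.arctan2(-(p-q)[0],(p-q)[1])))
out=[]
for o,P,T in dbg:
    n,m,ig,*qq=o; im=up(a[n],*qq).copy(); r=render(n,P,T,*qq)
    for mm,col in((m,(0,0,255)),(r,(255,0,255))): cv2.drawContours(im,cv2.findContours(mm.astype(np.uint8),0,2)[0],-1,col,1)
    out.append(cv2.resize(im,(260,290)))
cv2.imwrite("pics/fit.png",np.vstack([np.hstack(out[:2]),np.hstack(out[2:])])[:,:,::-1])
E
python3 f.py
```

```text
Traceback (most recent call last):
  File "f.py", line 21, in <module>
    obs.append(mk(n,*c,36,44,f,True))
               ~~^^^^^^^^^^^^^^^^^^^
  File "f.py", line 6, in mk
    k,l,st,_=cv2.connectedComponentsWithStats(m); m=l==1+np.argmax(st[1:,4])
                                                         ~~~~~~~~~^^^^^^^^^^
ValueError: attempt to get argmax of an empty sequence
```

Run:
```python
import numpy as np,cv2
a=dict(np.load("avg.npz"))
for n,(u,v) in(("side",(237,276)),("top",(355,212))):
    h=cv2.cvtColor(a[n],cv2.COLOR_RGB2HSV)[v-6:v+7:1,u-10:u+11:2]
    for r in h[::2]: print(" ".join("%d/%d/%d"%tuple(p) for p in r))
    print()
```

```text
7/117/94 14/136/94 12/199/95 12/203/107 12/205/183 12/203/220 12/175/207 16/113/188 17/105/185 16/106/123 17/109/77
12/147/128 17/60/97 10/126/97 12/207/95 12/201/122 12/199/202 12/196/221 13/149/197 16/112/171 17/113/163 16/114/114
13/141/127 14/107/95 17/61/96 11/165/96 12/205/96 11/201/147 12/204/213 12/194/220 14/132/188 17/111/183 16/112/169
15/112/84 15/116/88 18/72/95 12/79/100 11/188/95 12/201/100 11/206/173 12/203/220 12/169/202 15/115/187 16/110/186
16/107/81 18/108/80 15/118/84 19/44/93 11/106/96 13/202/96 12/205/113 11/200/163 12/179/151 16/117/183 16/111/188
18/106/82 16/107/86 17/112/57 15/57/63 15/58/97 10/160/97 13/214/94 11/197/110 13/176/129 16/117/175 17/109/177
17/109/84 16/104/81 16/92/58 9/133/25 18/59/78 14/74/97 11/186/96 12/205/107 12/176/129 16/116/169 17/111/173

17/92/194 18/92/193 18/94/189 17/93/187 17/92/191 18/90/192 16/112/175 13/150/165 13/166/181 14/173/201 14/138/179
17/91/193 18/93/190 17/94/177 17/93/179 17/85/181 15/93/178 13/153/183 14/181/196 15/183/216 15/180/214 14/152/181
17/94/184 14/83/129 15/63/125 14/88/166 13/135/189 14/173/209 15/181/216 14/185/211 14/171/198 14/148/186 14/133/180
16/80/163 13/73/153 12/120/187 14/169/208 14/181/217 15/186/210 14/176/190 13/147/165 14/134/175 14/132/176 14/134/175
13/125/177 14/171/203 15/184/215 14/184/211 14/177/189 13/147/151 16/120/119 16/116/125 14/133/173 14/132/178 15/133/177
14/183/206 15/185/212 14/178/191 13/152/149 15/116/121 17/108/116 17/111/115 16/106/115 14/124/167 14/135/179 13/132/178
13/170/165 13/152/154 15/119/120 16/103/114 16/106/116 15/106/116 15/108/118 17/109/115 16/108/163 13/132/168 15/133/167
```

```bash
sed -i 's/("orange",5,12,/("orange",5,17,/; s/(195 if nm=="orange" else 130))&(s\[...,2\]>90)/(157 if nm=="orange" else 130))\&(s[...,2]>60)/' f.py; python3 f.py
```

```text
orange [ 485.6 -336.6   23.5] 0.399 [266, 114]Traceback (most recent call last):
  File "f.py", line 21, in <module>
    obs.append(mk(n,*c,36,44,f,True))
               ~~^^^^^^^^^^^^^^^^^^^
  File "f.py", line 6, in mk
    k,l,st,_=cv2.connectedComponentsWithStats(m); m=l==1+np.argmax(st[1:,4])
                                                         ~~~~~~~~~^^^^^^^^^^
    return _wrapfunc(a, 'argmax', axis=axis, out=out, **kwds)
    return bound(*args, **kwds)
ValueError: attempt to get argmax of an empty sequence
```

```bash
sed -i 's/("green",50,75,/("green",40,92,/; s/("blue",105,125/("blue",98,130/; s/,1]>130))&(s/X/' f.py; sed -i 's/else 130))/else 110))/; s/,2\]>60)/,2]>45)/' f.py; python3 f.py
```

```text
orange [ 485.6 -336.6   23.5] 0.399 [266, 114]
green [ 545.5 -310.4   19.6] 0.656 [267, 54]
blue [ 607.8 -289.    14.1] 0.796 [236, 62]
row 131.0828754740544 21.291591457786705
clamp 16 [591.   55.4 100.6  43.5] 0.382 mouth [577.7  51.6 115.1]
clamp 19 [590.8  54.9 101.   43. ] 0.362 mouth [577.9  50.5 115.7]
clamp 22 [591.   55.1 100.6  43. ] 0.353 mouth [578.4  50.  115.2]
plate [615.87911528 100.59327766 105.        ] [637.23311705  35.74015166 105.        ] 18.225014294898788
```

View pics/fit.png

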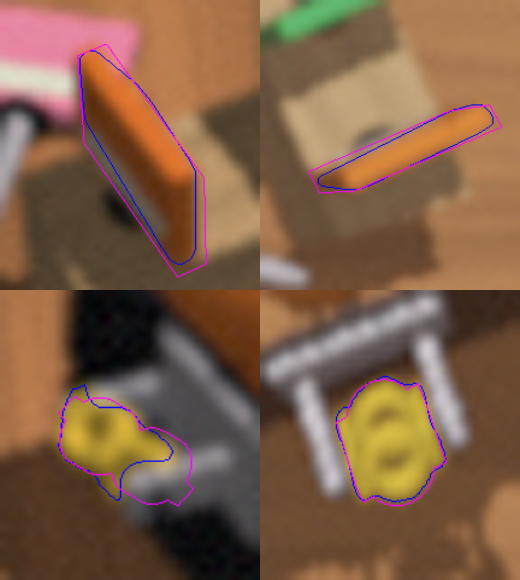

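The orange fit is good in both views (outline at side (236,276), top (354,212)). The clamp fit is off in the side view because the prong hides part of it, so I'll refine that.

Run:
```python
from h import *
N={}
for k in range(5):
  for n in("side","top"):
    eyes.capture(n)
    for l,g in(("mouth",(580,52,115)),("clamp",(592,57,98)),("bat_tip",(430,366,72))):
        if n=="side" and l=="bat_tip": continue
        for r in models.tip_of(n,l):
            if np.linalg.norm(np.array(r["centre"])-g)<20: N.setdefault((n,l),[]).append(r["centre"])
for k,v in N.items(): print(k,len(v),np.round(np.mean(v,0),1),np.round(np.std(v,0),1))
for z in(112,115,118): print(z,unproj("side",(258.2,157),z).round(1),unproj("top",(210.7,180.3),z).round(1))
a=dict(np.load("avg.npz"))
C=[ring(13,10,20),ring(13,-20,-10),box([-4,4],[13,17],[-20,20]),box([-4,4],[-17,-13],[-20,20])]
def mR(yaw,t): return (Ro.from_euler("z",yaw,degrees=True)*Ro.from_euler("y",-t,degrees=True)).as_matrix()
obs=[]
for n,cu,cv,w,h in(("side",262,158,30,36),("top",210,177,36,36)):
    u0,v0=cu-w//2,cv-h//2; s=cv2.cvtColor(up(a[n],u0,v0,w,h),cv2.COLOR_RGB2HSV).astype(int)
    m=(s[...,0]>=20)&(s[...,0]<=34)&(s[...,1]>130)&(s[...,2]>60)
    m=cv2.morphologyEx(m.astype(np.uint8),cv2.MORPH_CLOSE,np.ones((13,13)))>0
    obs.append((n,m,(s[...,1]<105)&~m,u0,v0,w,h))
for yaw in(18,20):
  for t in(24,28,32,36,40,44):
    Tc=lambda x:(lambda P:P@mR(yaw,t).T+x[:3])
    x,c=fit(obs,C,Tc,(592,57,98),(4,4,4)); m=x+20*mR(yaw,t)[:,2]; print(yaw,t,x.round(1),round(c,3),"mouth",m.round(1),proj("side",[m])[0].round(1),proj("top",[m])[0].round(1))
print(telemetry.observe()["t"])
```

```text
('side', 'mouth') 5 [578.7  52.5 114.8] [1.1 1.7 1.5]
('side', 'clamp') 5 [593.8  55.5  97.8] [1.3 1.8 1.2]
('top', 'mouth') 5 [582.6  56.  114.6] [4.  1.3 6. ]
('top', 'clamp') 5 [592.2  57.8 101.2] [1.6 0.6 1.7]
('top', 'bat_tip') 5 [434.7 366.5  73. ] [0.6 1.3 1.6]
112 [582.2  54.  112. ] [581.3  50.9 112. ]
115 [581.7  50.4 115. ] [580.9  50.6 115. ]
118 [581.3  46.7 118. ] [580.6  50.3 118. ]
18 24 [588.2  53.3 106. ] 0.455 mouth [580.4  50.8 124.3] [257.8 154.4] [210.3 180.1]
18 28 [588.8  53.8 103.6] 0.38 mouth [579.9  50.9 121.2] [257.6 155.2] [210.3 180.4]
18 32 [589.7  54.7 101.5] 0.328 mouth [579.6  51.5 118.5] [257.4 155.9] [210.2 180.6]
18 36 [590.4  55.3  99.1] 0.28 mouth [579.2  51.6 115.3] [257.3 156.7] [210.3 180.9]
18 40 [591.   55.3  99.4] 0.248 mouth [578.8  51.4 114.8] [257.1 156.9] [210.4 181.1]
18 44 [591.2  55.2 100.7] 0.243 mouth [578.   50.9 115.1] [256.9 157. ] [210.6 181.4]
20 24 [588.1  53.4 105.4] 0.451 mouth [580.5  50.7 123.7] [257.8 154.6] [210.3 180.1]
20 28 [588.8  54.  103.7] 0.369 mouth [580.   50.8 121.4] [257.6 155.2] [210.4 180.3]
20 32 [589.6  54.8 100.7] 0.319 mouth [579.7  51.1 117.7] [257.5 156.2] [210.4 180.6]
20 36 [590.2  55.   99.6] 0.273 mouth [579.1  51.  115.7] [257.3 156.7] [210.5 180.9]
20 40 [591.1  55.5  99.1] 0.24 mouth [579.   51.1 114.4] [257.2 157.1] [210.5 181. ]
20 44 [590.9  54.9 101.3] 0.234 mouth [577.8  50.2 115.7] [256.9 156.9] [210.8 181.4]
5.35
```

```bash
cat >> h.py <<'E'
def Rtool(z,y):
    z=np.array(z,float)/np.linalg.norm(z); y=np.array(y,float); y-=z*(y@z); y/=np.linalg.norm(y); return np.column_stack([np.cross(y,z),y,z])
def go(p,R):
    s=telemetry.observe(); R0=Ro.from_rotvec(s["ee_rot"]).as_matrix()
    t=R0.T@(np.array(p)-s["tool_pos"])/1000; w=Ro.from_matrix(R0.T@R).as_rotvec()
    print("t",t.round(4),"w",w.round(4),"| rows",round(np.linalg.norm(t)/.0417,1),round(np.degrees(np.linalg.norm(w))/7.16,1))
def ydir(d): return [np.cos(np.radians(d)),np.sin(np.radians(d)),0]
E
python3 - <<'E'
from h import *
go([400,150,260],Rtool([0,0,-1],ydir(47))); go([485.6,-336.6,200],Rtool([0,0,-1],ydir(23.5)))
for u in((33,158),(100,215)): print(unproj("top",u,345))
print(unproj("side",(255,25),345))
E
```

```text
t [-0.3323 -0.3565 -0.0287] w [-0.      0.      0.4297] | rows 11.7 3.4
t [-0.567  -0.7913  0.0313] w [-0.      0.      0.8398] | rows 23.4 6.7
[607.19450062 395.45416476 345.        ]
[485.81094407 255.43560822 345.        ]
[615.00236745 427.79507648 345.        ]
```

Request:
{"method": "send_rows", "body": {"moves": [{"tx": -0.332,"ty": -0.356,"tz": -0.029,"wz": 0.43,"jaw": 0.04},{"tx": -0.332,"ty": -0.356,"tz": -0.029,"wz": 0.43,"jaw": 0.04},{"tx": -0.332,"ty": -0.356,"tz": -0.029,"wz": 0.43,"jaw": 0.04},{"tx": -0.332,"ty": -0.356,"tz": -0.029,"wz": 0.43,"jaw": 0.04},{"tx": -0.332,"ty": -0.356,"tz": -0.029,"wz": 0.43,"jaw": 0.04},{"tx": -0.332,"ty": -0.356,"tz": -0.029,"wz": 0.43,"jaw": 0.04},{"tx": -0.332,"ty": -0.356,"tz": -0.029,"wz": 0.43,"jaw": 0.04},{"tx": -0.332,"ty": -0.356,"tz": -0.029,"wz": 0.43,"jaw": 0.04},{"tx": -0.332,"ty": -0.356,"tz": -0.029,"wz": 0.43,"jaw": 0.04},{"tx": -0.332,"ty": -0.356,"tz": -0.029,"wz": 0.43,"jaw": 0.04},{"tx": -0.332,"ty": -0.356,"tz": -0.029,"wz": 0.43,"jaw": 0.04},{"tx": -0.332,"ty": -0.356,"tz": -0.029,"wz": 0.43,"jaw": 0.04}]}}

```text
validation failed for argument at $.mo...
```

Run:
```python
from h import *
go([485.6,-336.6,190],Rtool([0,0,-1],ydir(23.5)))
```

```text
t [-0.567  -0.7913  0.0413] w [-0.      0.      0.8398] | rows 23.4 6.7
```

Request:
{"method": "send_rows", "body": {"moves": [{"wx": 0,"wy": 0,"wz": 0.43,"tx": -0.332,"ty": -0.356,"tz": -0.029,"jaw": 0.04},{"wx": 0,"wy": 0,"wz": 0.43,"tx": -0.332,"ty": -0.356,"tz": -0.029,"jaw": 0.04},{"wx": 0,"wy": 0,"wz": 0.43,"tx": -0.332,"ty": -0.356,"tz": -0.029,"jaw": 0.04},{"wx": 0,"wy": 0,"wz": 0.43,"tx": -0.332,"ty": -0.356,"tz": -0.029,"jaw": 0.04},{"wx": 0,"wy": 0,"wz": 0.43,"tx": -0.332,"ty": -0.356,"tz": -0.029,"jaw": 0.04},{"wx": 0,"wy": 0,"wz": 0.43,"tx": -0.332,"ty": -0.356,"tz": -0.029,"jaw": 0.04},{"wx": 0,"wy": 0,"wz": 0.43,"tx": -0.332,"ty": -0.356,"tz": -0.029,"jaw": 0.04},{"wx": 0,"wy": 0,"wz": 0.43,"tx": -0.332,"ty": -0.356,"tz": -0.029,"jaw": 0.04},{"wx": 0,"wy": 0,"wz": 0.43,"tx": -0.332,"ty": -0.356,"tz": -0.029,"jaw": 0.04},{"wx": 0,"wy": 0,"wz": 0.43,"tx": -0.332,"ty": -0.356,"tz": -0.029,"jaw": 0.04},{"wx": 0,"wy": 0,"wz": 0.43,"tx": -0.332,"ty": -0.356,"tz": -0.029,"jaw": 0.04},{"wx": 0,"wy": 0,"wz": 0.43,"tx": -0.332,"ty": -0.356,"tz": -0.029,"jaw": 0.04}]}}

```text
t: 6.35
tool_pos: [400.7, 147.8, 260.9]
ee_rot: [1.154, 2.92, 0.0]
ft_force: [-0.0, 0.4, 0.1]
width: 40.1
grasp_force: 0.0
```

Run:
```python
from h import *
go([485.6,-336.6,190],Rtool([0,0,-1],ydir(23.5)))
s=telemetry.observe();print(s["t"],s["tool_pos"],s["width"],s["dq"].round(3))
```

```text
t [-0.393  -0.2955  0.0713] w [0.0011 0.0015 0.4079] | rows 11.9 3.3
6.35 [400.70026578 147.78901632 260.91703163] 40.12950730056368 [-0.792  0.041 -0.059  0.025  0.022 -0.777]
```

Request:
{"method": "send_rows", "body": {"moves": [{"wx": 0,"wy": 0,"wz": 0.408,"tx": -0.392,"ty": -0.295,"tz": 0.02,"jaw": 0.04},{"wx": 0,"wy": 0,"wz": 0.408,"tx": -0.392,"ty": -0.295,"tz": 0.02,"jaw": 0.04},{"wx": 0,"wy": 0,"wz": 0.408,"tx": -0.392,"ty": -0.295,"tz": 0.02,"jaw": 0.04},{"wx": 0,"wy": 0,"wz": 0.408,"tx": -0.392,"ty": -0.295,"tz": 0.02,"jaw": 0.04},{"wx": 0,"wy": 0,"wz": 0.408,"tx": -0.392,"ty": -0.295,"tz": 0.02,"jaw": 0.04},{"wx": 0,"wy": 0,"wz": 0.408,"tx": -0.392,"ty": -0.295,"tz": 0.02,"jaw": 0.04},{"wx": 0,"wy": 0,"wz": 0.408,"tx": -0.392,"ty": -0.295,"tz": 0.02,"jaw": 0.04},{"wx": 0,"wy": 0,"wz": 0.408,"tx": -0.392,"ty": -0.295,"tz": 0.02,"jaw": 0.04},{"wx": 0,"wy": 0,"wz": 0.408,"tx": -0.392,"ty": -0.295,"tz": 0.02,"jaw": 0.04},{"wx": 0,"wy": 0,"wz": 0.408,"tx": -0.392,"ty": -0.295,"tz": 0.02,"jaw": 0.04},{"wx": 0,"wy": 0,"wz": 0.408,"tx": -0.392,"ty": -0.295,"tz": 0.02,"jaw": 0.04},{"wx": 0,"wy": 0,"wz": 0.408,"tx": -0.392,"ty": -0.295,"tz": 0.02,"jaw": 0.04}]}}

```text
t: 7.35
tool_pos: [485.1, -335.6, 240.1]
ee_rot: [1.722, 2.627, -0.001]
ft_force: [-0.3, 0.9, 0.4]
width: 40.0
grasp_force: 0.0
```

Request:
{"method": "send_rows", "body": {"moves": [{"wx": 0,"wy": 0,"wz": 0,"tx": 0,"ty": 0,"tz": 0.01,"jaw": 0.04},{"wx": 0,"wy": 0,"wz": 0,"tx": 0,"ty": 0,"tz": 0.01,"jaw": 0.04},{"wx": 0,"wy": 0,"wz": 0,"tx": 0,"ty": 0,"tz": 0.01,"jaw": 0.04},{"wx": 0,"wy": 0,"wz": 0,"tx": 0,"ty": 0,"tz": 0.01,"jaw": 0.04}]}}

```text
t: 7.68
tool_pos: [485.2, -331.4, 230.4]
ee_rot: [-1.718, -2.63, -0.0]
ft_force: [0.3, 0.2, 0.8]
width: 40.2
grasp_force: 0.0
```

Run:
```python
from h import *
go([485.6,-336.6,89.5],Rtool([0,0,-1],ydir(23.5)))
s=telemetry.observe();print(s["t"],s["tool_pos"],s["width"],s["dq"].round(3))
```

```text
t [-0.005  -0.0018  0.1409] w [ 0.0001 -0.0004  0.003 ] | rows 3.4 0.0
7.6833 [ 485.21347503 -331.3660729   230.37635428] 40.17520708236219 [ 0.007 -0.012 -0.008 -0.002 -0.003 -0.   ]
```

Request:
{"method": "send_rows", "body": {"moves": [{"wx": 0,"wy": 0,"wz": 0.003,"tx": -0.005,"ty": -0.002,"tz": 0.04,"jaw": 0.04},{"wx": 0,"wy": 0,"wz": 0.003,"tx": -0.005,"ty": -0.002,"tz": 0.075,"jaw": 0.04},{"wx": 0,"wy": 0,"wz": 0.003,"tx": -0.005,"ty": -0.002,"tz": 0.1,"jaw": 0.04},{"wx": 0,"wy": 0,"wz": 0.003,"tx": -0.005,"ty": -0.002,"tz": 0.12,"jaw": 0.04},{"wx": 0,"wy": 0,"wz": 0.003,"tx": -0.005,"ty": -0.002,"tz": 0.135,"jaw": 0.04},{"wx": 0,"wy": 0,"wz": 0.003,"tx": -0.005,"ty": -0.002,"tz": 0.141,"jaw": 0.04},{"wx": 0,"wy": 0,"wz": 0.003,"tx": -0.005,"ty": -0.002,"tz": 0.141,"jaw": 0.04},{"wx": 0,"wy": 0,"wz": 0.003,"tx": -0.005,"ty": -0.002,"tz": 0.141,"jaw": 0.04}]}}

```text
t: 8.35
tool_pos: [486.0, -337.6, 90.5]
ee_rot: [1.722, 2.626, -0.0]
ft_force: [-0.1, -0.1, 0.1]
width: 40.3
grasp_force: 0.0
```

Run:
```python
from h import *
s=telemetry.observe();print(s["t"],s["tool_pos"],s["ft_force"],s["dq"].round(3))
S=[]
for n in("side","top"):
    im=eyes.capture(n); u,v=proj(n,[[485,-336,100]])[0].astype(int)
    S.append(cv2.resize(im[v-30:v+30,u-40:u+40],(400,300),interpolation=cv2.INTER_CUBIC))
cv2.imwrite("pics/grasp.png",np.hstack(S)[:,:,::-1])
```

```text
8.35 [ 486.02919993 -337.56690963   90.49553008] [-0.05235666 -0.10119408  0.07072382] [-0.004 -0.01  -0.024  0.001 -0.003  0.001]
```

View pics/grasp.png

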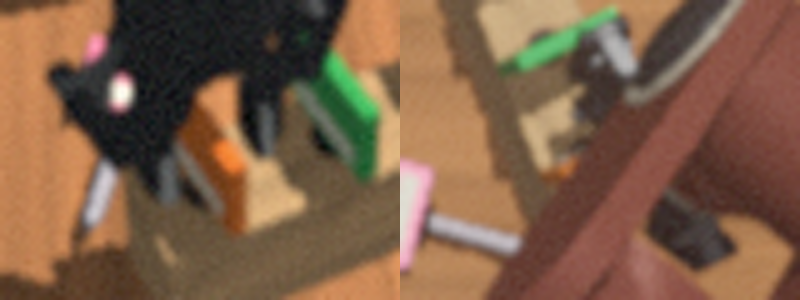

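The fingers straddle the orange board in the side crop (around 205,150) and stay clear of the green sign. Closing now.

Request:
{"method": "send_rows", "body": {"moves": [{"wx": 0,"wy": 0,"wz": 0,"tx": 0,"ty": 0,"tz": 0,"jaw": 0.0},{"wx": 0,"wy": 0,"wz": 0,"tx": 0,"ty": 0,"tz": 0,"jaw": 0.0},{"wx": 0,"wy": 0,"wz": 0,"tx": 0,"ty": 0,"tz": 0,"jaw": 0.0},{"wx": 0,"wy": 0,"wz": 0,"tx": 0,"ty": 0,"tz": 0,"jaw": 0.0},{"wx": 0,"wy": 0,"wz": 0,"tx": 0,"ty": 0,"tz": 0,"jaw": 0.0},{"wx": 0,"wy": 0,"wz": 0,"tx": 0,"ty": 0,"tz": 0,"jaw": 0.0}], "newtons": 60}}

```text
t: 8.95
tool_pos: [486.0, -338.5, 90.5]
ee_rot: [1.723, 2.625, -0.0]
ft_force: [-0.7, -0.1, 5.5]
width: 9.1
grasp_force: 58.9
```

Request:
{"method": "send_rows", "body": {"moves": [{"wx": 0,"wy": 0,"wz": 0,"tx": 0,"ty": 0,"tz": -0.01,"jaw": 0.0},{"wx": 0,"wy": 0,"wz": 0,"tx": 0,"ty": 0,"tz": -0.03,"jaw": 0.0},{"wx": 0,"wy": 0,"wz": 0,"tx": 0,"ty": 0,"tz": -0.06,"jaw": 0.0},{"wx": 0,"wy": 0,"wz": 0,"tx": 0,"ty": 0,"tz": -0.095,"jaw": 0.0},{"wx": 0,"wy": 0,"wz": 0,"tx": 0,"ty": 0,"tz": -0.135,"jaw": 0.0},{"wx": 0,"wy": 0,"wz": 0,"tx": 0,"ty": 0,"tz": -0.17,"jaw": 0.0},{"wx": 0,"wy": 0,"wz": 0,"tx": 0,"ty": 0,"tz": -0.18,"jaw": 0.0},{"wx": 0,"wy": 0,"wz": 0,"tx": 0,"ty": 0,"tz": -0.18,"jaw": 0.0}]}}

```text
t: 9.62
tool_pos: [486.7, -339.1, 274.1]
ee_rot: [1.72, 2.62, -0.002]
ft_force: [-0.4, 0.0, -0.8]
width: 9.2
grasp_force: 59.2
```

```bash
cat >> h.py <<'E'
M=np.array([579.5,51.2,115.2]); YAW=19.8; TILT=38.5
def mR(yaw,t): return (Ro.from_euler("z",yaw,degrees=True)*Ro.from_euler("y",-t,degrees=True)).as_matrix()
MR=mR(YAW,TILT); RT=Rtool(-MR[:,2],MR[:,0])
def seat(h,off=20.5,d=(0,0)): return M+MR@np.array([d[0],d[1],off+h])  # TCP when collar is h above mouth
E
python3 - <<'E'
from h import *
go(seat(110)+[0,0,15],RT); print(seat(110),seat(0))
s=telemetry.observe();print(s["t"],s["tool_pos"],s["width"],s["q"].round(2))
E
```

```text
t [0.3266 0.1592 0.0399] w [-0.6684 -0.0147  0.0633] | rows 8.8 5.4
[503.06457747  23.68155461 217.33036447] [567.49290297  46.87717908 131.24346722]
9.6167 [ 486.67185731 -339.0862667   274.05091891] 9.240433607969557 [-0.73 -0.05  1.64 -0.    1.54 -1.14]
```

Request:
{"method": "send_rows", "body": {"moves": [{"wx": -0.668,"wy": -0.015,"wz": 0.063,"tx": 0.327,"ty": 0.159,"tz": 0.04,"jaw": 0.0},{"wx": -0.668,"wy": -0.015,"wz": 0.063,"tx": 0.327,"ty": 0.159,"tz": 0.04,"jaw": 0.0},{"wx": -0.668,"wy": -0.015,"wz": 0.063,"tx": 0.327,"ty": 0.159,"tz": 0.04,"jaw": 0.0},{"wx": -0.668,"wy": -0.015,"wz": 0.063,"tx": 0.327,"ty": 0.159,"tz": 0.04,"jaw": 0.0},{"wx": -0.668,"wy": -0.015,"wz": 0.063,"tx": 0.327,"ty": 0.159,"tz": 0.04,"jaw": 0.0},{"wx": -0.668,"wy": -0.015,"wz": 0.063,"tx": 0.327,"ty": 0.159,"tz": 0.04,"jaw": 0.0},{"wx": -0.668,"wy": -0.015,"wz": 0.063,"tx": 0.327,"ty": 0.159,"tz": 0.04,"jaw": 0.0},{"wx": -0.668,"wy": -0.015,"wz": 0.063,"tx": 0.327,"ty": 0.159,"tz": 0.04,"jaw": 0.0},{"wx": -0.668,"wy": -0.015,"wz": 0.063,"tx": 0.327,"ty": 0.159,"tz": 0.04,"jaw": 0.0},{"wx": -0.668,"wy": -0.015,"wz": 0.063,"tx": 0.327,"ty": 0.159,"tz": 0.04,"jaw": 0.0},{"wx": -0.668,"wy": -0.015,"wz": 0.063,"tx": 0.327,"ty": 0.159,"tz": 0.04,"jaw": 0.0},{"wx": -0.668,"wy": -0.015,"wz": 0.063,"tx": 0.327,"ty": 0.159,"tz": 0.04,"jaw": 0.0}]}}

```text
t: 10.62
tool_pos: [500.4, 25.4, 226.9]
ee_rot: [1.535, 2.178, 0.759]
ft_force: [-0.0, 0.4, -0.0]
width: 9.4
grasp_force: 59.3
```

Run:
```python
from h import *
go(seat(75),RT)
s=telemetry.observe();print(s["t"],s["tool_pos"],s["width"],s["q"].round(2),s["dq"].round(2),s["ft_force"])
```

```text
t [-0.0028 -0.0041  0.0436] w [-0.0071 -0.0066 -0.0046] | rows 1.1 0.1
10.6167 [500.42319159  25.39392877 226.85012429] 9.379346565031833 [-0.32 -0.7   2.3   0.47  1.04 -0.8 ] [-0.04  0.   -0.02  0.    0.    0.  ] [-0.03528872  0.39060504 -0.00865511]
```

Request:
{"method": "send_rows", "body": {"moves": [{"wx": -0.007,"wy": -0.007,"wz": -0.005,"tx": -0.003,"ty": -0.004,"tz": 0.025,"jaw": 0.0},{"wx": -0.007,"wy": -0.007,"wz": -0.005,"tx": -0.003,"ty": -0.004,"tz": 0.044,"jaw": 0.0},{"wx": -0.007,"wy": -0.007,"wz": -0.005,"tx": -0.003,"ty": -0.004,"tz": 0.044,"jaw": 0.0},{"wx": -0.007,"wy": -0.007,"wz": -0.005,"tx": -0.003,"ty": -0.004,"tz": 0.044,"jaw": 0.0},{"wx": -0.007,"wy": -0.007,"wz": -0.005,"tx": -0.003,"ty": -0.004,"tz": 0.044,"jaw": 0.0}]}}

```text
t: 11.03
tool_pos: [525.0, 29.5, 192.5]
ee_rot: [1.526, 2.167, 0.758]
ft_force: [0.3, 0.7, -0.7]
width: 9.5
grasp_force: 59.2
```

Run:
```python
from h import *
go(seat(75),RT)
s=telemetry.observe();print(s["t"],s["tool_pos"])
R0=Ro.from_rotvec(s["ee_rot"]).as_matrix(); tip=s["tool_pos"]+R0@[0,0,20.5+65]; col=s["tool_pos"]+R0@[0,0,20.5]
print("tip",tip)
S=[];A={}
for k in range(4):
  for n in("side","top"):
    A.setdefault(n,[]).append(eyes.capture(n).astype(float))
    for l in("rod_tip","orange_sign"):
        for r in models.tip_of(n,l)[:2]:
            if np.linalg.norm(np.array(r["centre"])-tip)<90: print(n,l,np.round(r["centre"],1),round(r["score"],2))
for n in("side","top"):
    im=np.mean(A[n],0).astype(np.uint8); np.save(f"hold_{n}.npy",im); u,v=proj(n,[tip])[0].astype(int); print(n,"tip px",proj(n,[tip,col,M]).round(1).tolist(),"crop0",u-26,v-20)
    S.append(cv2.resize(im[v-20:v+20,u-26:u+27],(400,300),interpolation=cv2.INTER_CUBIC))
cv2.imwrite("pics/pre.png",np.hstack(S)[:,:,::-1])
```

```text
t [ 0.0019 -0.0022  0.0015] w [ 0.0028  0.0031 -0.0007] | rows 0.1 0.0
11.0333 [524.97653269  29.52783694 192.50755011]
tip [575.31902639  47.36785273 125.74216114]
top rod_tip [574.2  52.8 124.1] 0.72
side orange_sign [535.   38.9 176.1] 0.63
top orange_sign [535.7  36.9 175.1] 0.69
top rod_tip [572.4  50.2 124.2] 0.61
side rod_tip [573.1  56.4 124.8] 0.59
top rod_tip [572.8  53.3 120.6] 0.77
side tip px [[256.1, 154.9], [243.0, 144.5], [257.4, 156.8]] crop0 230 134
top tip px [[211.5, 181.9], [215.1, 194.4], [210.5, 180.8]] crop0 185 161
```

View pics/pre.png

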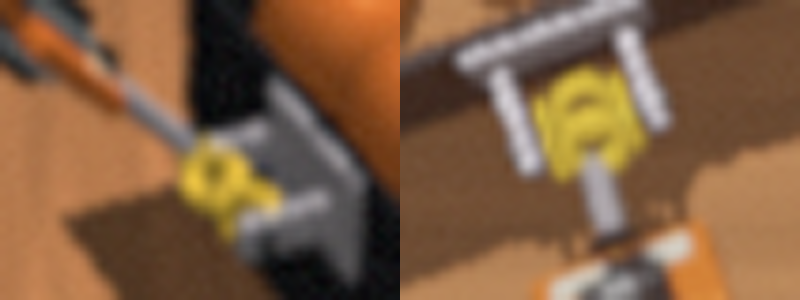

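The crops show the rod tip just at the upper eyelet in both views: side about (255,153.5) with the hole at (258,156), top about (210.6,181.7). In the top view the rod looks slightly rotated relative to the prongs. I'll measure its axis.

```bash
cat > ax.py <<'E'
from h import *
from scipy.optimize import least_squares
def axis(ims,off=20.5,verbose=True):
    s=telemetry.observe(); R0=Ro.from_rotvec(s["ee_rot"]).as_matrix(); O=s["tool_pos"]+R0@[0,0,off]; L=[]
    for n in("side","top"):
        hsv=cv2.cvtColor(ims[n],cv2.COLOR_RGB2HSV).astype(np.float32)
        gray=cv2.cvtColor(ims[n],cv2.COLOR_RGB2GRAY).astype(np.float32)
        sat=hsv[...,1]
        pts=[]
        for d in np.arange(14,56,2.):
            p=proj(n,[O+R0@[0,0,d],O+R0@[0,0,d+1]]); t=p[1]-p[0]; t/=np.linalg.norm(t); nn=np.array([-t[1],t[0]])
            u=np.arange(-4.5,4.51,.25); q=(p[0]+u[:,None]*nn).astype(np.float32)
            v=cv2.remap(sat,q[:,:1],q[:,1:],cv2.INTER_LINEAR)[:,0]
            w=np.clip(np.median(v)*.8-v,0,None); 
            if w.sum()<1: continue
            c=(w*u).sum()/w.sum(); w2=w*(abs(u-c)<2.6); c=(w2*u).sum()/w2.sum(); pts.append((d,c))
        pts=np.array(pts); k=np.polyfit(pts[:,0],pts[:,1],1); res=pts[:,1]-np.polyval(k,pts[:,0]); g=abs(res)<.5
        k=np.polyfit(pts[g,0],pts[g,1],1); L.append((n,k))
        if verbose: print(n,"offset px at collar %.2f tip %.2f"%(k[1],np.polyval(k,65)),"n",g.sum(),"rms %.2f"%np.std(res[g]))
    def f(x): # tool-frame x,y offsets at collar and tip
        r=[]
        for n,k in L:
            for d,o in((0,x[:2]),(65,x[2:])):
                p=proj(n,[O+R0@[0,0,d],O+R0@[0,0,d+1],O+R0@[*o,d]]); t=p[1]-p[0]; t/=np.linalg.norm(t); r.append((p[2]-p[0])@[-t[1],t[0]]-np.polyval(k,d))
        return r
    x=least_squares(f,np.zeros(4)).x; print("tool xy at collar",x[:2].round(1),"tip",x[2:].round(1),"tilt deg about (x,y)",np.degrees((x[2:]-x[:2])/65).round(1))
    return x
E
python3 - <<'E'
from ax import *
axis({n:np.load(f"hold_{n}.npy") for n in("side","top")})
E
```

```text
side offset px at collar -0.65 tip -0.87 n 20 rms 0.24
top offset px at collar -0.88 tip -1.12 n 21 rms 0.06
tool xy at collar [2.1 1.5] tip [2.8 2.1] tilt deg about (x,y) [0.6 0.5]
```

Request:
{"method": "send_rows", "body": {"moves": [{"wx": 0.003,"wy": 0.003,"wz": 0,"tx": -0.0005,"ty": -0.0033,"tz": 0.0,"jaw": 0.0},{"wx": 0.003,"wy": 0.003,"wz": 0,"tx": -0.0005,"ty": -0.0033,"tz": 0.0,"jaw": 0.0},{"wx": 0.003,"wy": 0.003,"wz": 0,"tx": -0.0005,"ty": -0.0033,"tz": 0.004,"jaw": 0.0},{"wx": 0.003,"wy": 0.003,"wz": 0,"tx": -0.0005,"ty": -0.0033,"tz": 0.008,"jaw": 0.0},{"wx": 0.003,"wy": 0.003,"wz": 0,"tx": -0.0005,"ty": -0.0033,"tz": 0.012,"jaw": 0.0},{"wx": 0.003,"wy": 0.003,"wz": 0,"tx": -0.0005,"ty": -0.0033,"tz": 0.015,"jaw": 0.0},{"wx": 0.003,"wy": 0.003,"wz": 0,"tx": -0.0005,"ty": -0.0033,"tz": 0.015,"jaw": 0.0},{"wx": 0.003,"wy": 0.003,"wz": 0,"tx": -0.0005,"ty": -0.0033,"tz": 0.015,"jaw": 0.0}]}}

```text
t: 12.9
tool_pos: [531.3, 32.9, 178.0]
ee_rot: [1.525, 2.174, 0.759]
ft_force: [-0.4, 0.4, -0.7]
width: 9.0
grasp_force: 59.2
```

```bash
cat > st.py <<'E'
from ax import *
def st(h,d=(0,0),ax=True,off=20.5):
    s=telemetry.observe(); R0=Ro.from_rotvec(s["ee_rot"]).as_matrix()
    print(s["t"],"F tool",(R0.T@s["ft_force"]).round(1),"Tq tool",(R0.T@s["ft_torque"]).round(2),"w",round(s["width"],1),"in mouth frame (x,y,z of TCP)",(MR.T@(s["tool_pos"]-M)).round(1))
    go(seat(h,off,d),RT)
    if ax: axis({n:np.mean([eyes.capture(n) for _ in range(2)],0).astype(np.uint8) for n in("side","top")})
E
python3 -c "
from st import *
st(58)"
```

```text
12.9 F tool [ 0.5 -0.6  0.4] Tq tool [ 0.43  0.01 -0.01] w 9.0 in mouth frame (x,y,z of TCP) [-1.2 -0.9 81.2]
t [0.0009 0.0012 0.0027] w [-0.0007 -0.0017  0.0011] | rows 0.1 0.0
side offset px at collar -1.24 tip -0.01 n 21 rms 0.22
top offset px at collar -1.13 tip -1.18 n 21 rms 0.05
tool xy at collar [2.6 3. ] tip [ 3.3 -0.5] tilt deg about (x,y) [ 0.6 -3.1]
```

Request:
{"method": "send_rows", "body": {"moves": [{"wx": -0.001,"wy": -0.002,"wz": 0.001,"tx": -0.0012,"ty": -0.0003,"tz": 0.003,"jaw": 0.0},{"wx": -0.001,"wy": -0.002,"wz": 0.001,"tx": -0.0012,"ty": -0.0003,"tz": 0.006,"jaw": 0.0},{"wx": -0.001,"wy": -0.002,"wz": 0.001,"tx": -0.0012,"ty": -0.0003,"tz": 0.009,"jaw": 0.0},{"wx": -0.001,"wy": -0.002,"wz": 0.001,"tx": -0.0012,"ty": -0.0003,"tz": 0.012,"jaw": 0.0},{"wx": -0.001,"wy": -0.002,"wz": 0.001,"tx": -0.0012,"ty": -0.0003,"tz": 0.012,"jaw": 0.0}]}}

```text
t: 13.52
tool_pos: [538.5, 34.3, 168.0]
ee_rot: [1.526, 2.171, 0.758]
ft_force: [-0.0, 0.5, -0.3]
width: 9.3
grasp_force: 59.2
```

```bash
python3 -c "
from st import *
st(45)"
```

```text
13.5167 F tool [ 0.5 -0.1  0.3] Tq tool [ 0.32 -0.02  0.01] w 9.3 in mouth frame (x,y,z of TCP) [-1.8 -2.1 68.9]
t [0.0021 0.0018 0.0034] w [-0.0001  0.0002 -0.0001] | rows 0.1 0.0
side offset px at collar -1.23 tip 0.16 n 20 rms 0.22
top offset px at collar -1.31 tip -0.99 n 21 rms 0.04
tool xy at collar [3.1 3. ] tip [ 2.8 -1. ] tilt deg about (x,y) [-0.2 -3.5]
```

Run:
```python
from h import *
S=[]
for n in("side","top"):
    im=np.mean([eyes.capture(n) for _ in range(4)],0).astype(np.uint8); u,v=proj(n,[M])[0].astype(int)
    S.append(cv2.resize(im[v-18:v+18,u-24:u+24],(400,300),interpolation=cv2.INTER_CUBIC))
cv2.imwrite("pics/in1.png",np.hstack(S)[:,:,::-1])
```

```text
(no output)
```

View pics/in1.png

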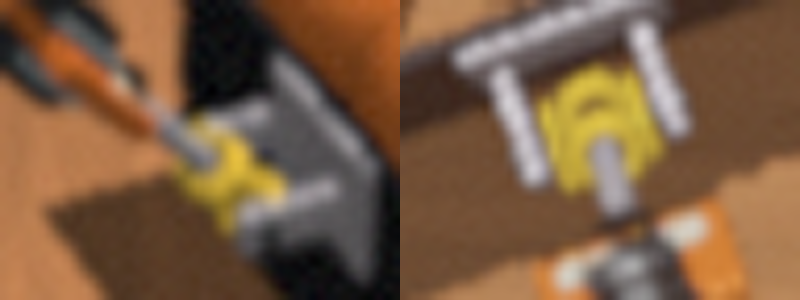

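The side view shows the rod entering the yellow ring, with yellow on both sides at about (257,157). The top view shows its end inside the ring at (210,180). It is in the upper eyelet, so I'll continue.

Request:
{"method": "send_rows", "body": {"moves": [{"wx": 0,"wy": 0,"wz": 0,"tx": 0,"ty": 0,"tz": 0.003,"jaw": 0.0},{"wx": 0,"wy": 0,"wz": 0,"tx": 0,"ty": 0,"tz": 0.006,"jaw": 0.0},{"wx": 0,"wy": 0,"wz": 0,"tx": 0,"ty": 0,"tz": 0.009,"jaw": 0.0},{"wx": 0,"wy": 0,"wz": 0,"tx": 0,"ty": 0,"tz": 0.012,"jaw": 0.0},{"wx": 0,"wy": 0,"wz": 0,"tx": 0,"ty": 0,"tz": 0.014,"jaw": 0.0},{"wx": 0,"wy": 0,"wz": 0,"tx": 0,"ty": 0,"tz": 0.014,"jaw": 0.0}]}}

```text
t: 14.62
tool_pos: [546.7, 37.2, 157.1]
ee_rot: [1.526, 2.171, 0.758]
ft_force: [-0.3, -0.2, -1.4]
width: 9.5
grasp_force: 59.2
```

```bash
python3 -c "
from st import *
st(25,ax=False)"
```

```text
14.6167 F tool [-0.1 -1.2  0.9] Tq tool [ 0.43 -0.07  0.02] w 9.5 in mouth frame (x,y,z of TCP) [-1.7 -2.1 55. ]
t [0.0021 0.0017 0.0095] w [-0.      0.0002 -0.    ] | rows 0.2 0.0
```

Request:
{"method": "send_rows", "body": {"moves": [{"wx": 0,"wy": 0,"wz": 0,"tx": 0,"ty": 0,"tz": 0.002,"jaw": 0.0},{"wx": 0,"wy": 0,"wz": 0,"tx": 0,"ty": 0,"tz": 0.004,"jaw": 0.0},{"wx": 0,"wy": 0,"wz": 0,"tx": 0,"ty": 0,"tz": 0.006,"jaw": 0.0},{"wx": 0,"wy": 0,"wz": 0,"tx": 0,"ty": 0,"tz": 0.008,"jaw": 0.0},{"wx": 0,"wy": 0,"wz": 0,"tx": 0,"ty": 0,"tz": 0.01,"jaw": 0.0},{"wx": 0,"wy": 0,"wz": 0,"tx": 0,"ty": 0,"tz": 0.01,"jaw": 0.0}]}}

```text
t: 15.12
tool_pos: [552.7, 39.2, 149.6]
ee_rot: [1.526, 2.171, 0.758]
ft_force: [-0.0, -0.6, -1.7]
width: 8.9
grasp_force: 59.2
```

```bash
python3 -c "
from st import *
st(10,ax=False)"
```

```text
15.1167 F tool [-0.5 -1.2  1.2] Tq tool [ 0.46 -0.   -0.01] w 8.9 in mouth frame (x,y,z of TCP) [-1.5 -2.2 45.2]
t [0.0022 0.0015 0.0147] w [0.0004 0.0005 0.0001] | rows 0.4 0.0
```

Request:
{"method": "send_rows", "body": {"moves": [{"wx": 0,"wy": 0,"wz": 0,"tx": 0,"ty": 0,"tz": 0.002,"jaw": 0.0},{"wx": 0,"wy": 0,"wz": 0,"tx": 0,"ty": 0,"tz": 0.004,"jaw": 0.0},{"wx": 0,"wy": 0,"wz": 0,"tx": 0,"ty": 0,"tz": 0.006,"jaw": 0.0},{"wx": 0,"wy": 0,"wz": 0,"tx": 0,"ty": 0,"tz": 0.008,"jaw": 0.0},{"wx": 0,"wy": 0,"wz": 0,"tx": 0,"ty": 0,"tz": 0.01,"jaw": 0.0},{"wx": 0,"wy": 0,"wz": 0,"tx": 0,"ty": 0,"tz": 0.012,"jaw": 0.0},{"wx": 0,"wy": 0,"wz": 0,"tx": 0,"ty": 0,"tz": 0.012,"jaw": 0.0}]}}

```text
t: 15.7
tool_pos: [559.7, 41.7, 140.2]
ee_rot: [1.526, 2.17, 0.758]
ft_force: [-0.7, -0.3, -0.9]
width: 9.1
grasp_force: 59.4
```

```bash
python3 -c "
from st import *
st(5,ax=False)"
```

```text
15.7 F tool [-0.1 -1.2  0.2] Tq tool [ 0.54 -0.12 -0.02] w 9.1 in mouth frame (x,y,z of TCP) [-1.5 -2.3 33.2]
t [0.0023 0.0015 0.0077] w [ 0.0005  0.0006 -0.0001] | rows 0.2 0.0
```

Request:
{"method": "send_rows", "body": {"moves": [{"wx": 0,"wy": 0,"wz": 0,"tx": 0,"ty": 0,"tz": 0.002,"jaw": 0.0},{"wx": 0,"wy": 0,"wz": 0,"tx": 0,"ty": 0,"tz": 0.004,"jaw": 0.0},{"wx": 0,"wy": 0,"wz": 0,"tx": 0,"ty": 0,"tz": 0.006,"jaw": 0.0},{"wx": 0,"wy": 0,"wz": 0,"tx": 0,"ty": 0,"tz": 0.008,"jaw": 0.0},{"wx": 0,"wy": 0,"wz": 0,"tx": 0,"ty": 0,"tz": 0.01,"jaw": 0.0},{"wx": 0,"wy": 0,"wz": 0,"tx": 0,"ty": 0,"tz": 0.01,"jaw": 0.0}]}}

```text
t: 16.2
tool_pos: [565.7, 43.8, 132.5]
ee_rot: [1.526, 2.17, 0.758]
ft_force: [0.2, -0.3, -2.8]
width: 9.5
grasp_force: 59.4
```

Request:
{"method": "send_rows", "body": {"moves": [{"wx": 0,"wy": 0,"wz": 0,"tx": 0,"ty": 0,"tz": 0.001,"jaw": 0.0},{"wx": 0,"wy": 0,"wz": 0,"tx": 0,"ty": 0,"tz": 0.002,"jaw": 0.0},{"wx": 0,"wy": 0,"wz": 0,"tx": 0,"ty": 0,"tz": 0.002,"jaw": 0.0}]}}

```text
t: 16.45
tool_pos: [566.8, 44.2, 131.2]
ee_rot: [1.526, 2.17, 0.758]
ft_force: [-0.6, -0.9, -3.0]
width: 9.3
grasp_force: 59.5
```

```bash
python3 -c "
from st import *
st(0,ax=False)"
```

```text
16.45 F tool [-0.6 -2.5  1.8] Tq tool [ 0.73 -0.2  -0.02] w 9.3 in mouth frame (x,y,z of TCP) [-1.3 -2.3 21.4]
t [0.0023 0.0013 0.0009] w [0.0008 0.0008 0.0001] | rows 0.1 0.0
```

Request:
{"method": "send_rows", "body": {"moves": [{"wx": 0,"wy": 0,"wz": 0,"tx": 0,"ty": 0,"tz": 0.001,"jaw": 0.0},{"wx": 0,"wy": 0,"wz": 0,"tx": 0,"ty": 0,"tz": 0.002,"jaw": 0.0},{"wx": 0,"wy": 0,"wz": 0,"tx": 0,"ty": 0,"tz": 0.002,"jaw": 0.0}]}}

```text
t: 16.7
tool_pos: [567.8, 44.4, 130.4]
ee_rot: [1.524, 2.172, 0.757]
ft_force: [-14.3, -5.2, 7.6]
width: 9.2
grasp_force: 61.8
```

Request:
{"method": "send_rows", "body": {"moves": [{"wx": 0,"wy": 0,"wz": 0,"tx": 0,"ty": 0,"tz": 0.001,"jaw": 0.0},{"wx": 0,"wy": 0,"wz": 0,"tx": 0,"ty": 0,"tz": 0.001,"jaw": 0.0}]}}

```text
t: 16.87
tool_pos: [568.0, 44.4, 130.3]
ee_rot: [1.523, 2.174, 0.756]
ft_force: [-26.6, -8.8, 17.3]
width: 9.3
grasp_force: 64.0
```

```bash
python3 -c "
from st import *
st(0,ax=False)"
```

```text
16.8667 F tool [  0.7 -11.2 -31. ] Tq tool [ 2.71  0.2  -0.02] w 9.3 in mouth frame (x,y,z of TCP) [-0.8 -2.5 20. ]
t [ 0.0025  0.0008 -0.0005] w [-0.0013 -0.0002  0.0031] | rows 0.1 0.0
```

Request:
{"method": "send_rows", "body": {"moves": [{"wx": 0,"wy": 0,"wz": 0,"tx": 0,"ty": -0.0004,"tz": -0.001,"jaw": 0.0},{"wx": 0,"wy": 0,"wz": 0,"tx": 0,"ty": -0.0006,"tz": -0.0015,"jaw": 0.0},{"wx": 0,"wy": 0,"wz": 0,"tx": 0,"ty": -0.0006,"tz": -0.0015,"jaw": 0.0}]}}

```text
t: 17.12
tool_pos: [567.4, 44.3, 130.5]
ee_rot: [1.525, 2.169, 0.759]
ft_force: [-5.0, -1.4, 3.4]
width: 9.2
grasp_force: 60.4
```

```bash
python3 -c "
from st import *
st(0,ax=False)"
```

```text
17.1167 F tool [ 0.4 -2.  -5.9] Tq tool [1.02 0.02 0.  ] w 9.2 in mouth frame (x,y,z of TCP) [-1.2 -2.5 20.5]
t [ 0.0025  0.0012 -0.    ] w [0.0018 0.001  0.0004] | rows 0.1 0.0
```

Request:
{"method": "send_rows", "body": {"moves": [{"wx": 0,"wy": 0,"wz": 0,"tx": 0,"ty": 0,"tz": 0,"jaw": 0.014},{"wx": 0,"wy": 0,"wz": 0,"tx": 0,"ty": 0,"tz": 0,"jaw": 0.018},{"wx": 0,"wy": 0,"wz": 0,"tx": 0,"ty": 0,"tz": 0,"jaw": 0.024},{"wx": 0,"wy": 0,"wz": 0,"tx": 0,"ty": 0,"tz": 0,"jaw": 0.03},{"wx": 0,"wy": 0,"wz": 0,"tx": 0,"ty": 0,"tz": 0,"jaw": 0.03},{"wx": 0,"wy": 0,"wz": 0,"tx": 0,"ty": 0,"tz": 0,"jaw": 0.03},{"wx": 0,"wy": 0,"wz": 0,"tx": 0,"ty": 0,"tz": -0.02,"jaw": 0.03},{"wx": 0,"wy": 0,"wz": 0,"tx": 0,"ty": 0,"tz": -0.05,"jaw": 0.03},{"wx": 0,"wy": 0,"wz": 0,"tx": 0,"ty": 0,"tz": -0.085,"jaw": 0.03},{"wx": 0,"wy": 0,"wz": 0,"tx": 0,"ty": 0,"tz": -0.12,"jaw": 0.03},{"wx": 0,"wy": 0,"wz": 0,"tx": 0,"ty": 0,"tz": -0.12,"jaw": 0.03},{"wx": 0,"wy": 0,"wz": 0,"tx": 0,"ty": 0,"tz": -0.12,"jaw": 0.03}]}}

```text
t: 18.12
tool_pos: [497.6, 18.2, 227.5]
ee_rot: [1.521, 2.164, 0.759]
ft_force: [0.2, 0.1, -0.5]
width: 30.0
grasp_force: 0.0
```

Run:
```python
from h import *
S=[]
for n in("side","top"):
    im=np.mean([eyes.capture(n) for _ in range(4)],0).astype(np.uint8); u,v=proj(n,[M])[0].astype(int); np.save(f"seat_{n}.npy",im)
    S.append(cv2.resize(im[v-24:v+24,u-32:u+32],(400,300),interpolation=cv2.INTER_CUBIC))
cv2.imwrite("pics/seat.png",np.hstack(S)[:,:,::-1])
s=telemetry.observe();print(s["t"],s["tool_pos"],s["q"].round(2))
for n in("side","top"):
    for r in models.tip_of(n,"orange_sign"): print(n,r["score"],np.round(r["centre"]))
a=dict(np.load("avg.npz"))
im=a["top"]; S=[cv2.resize(im[200:248,76:140],(400,300),interpolation=cv2.INTER_CUBIC)]
r=eyes.capture("top"); print([ (round(d["score"],2),np.round(d["centre"],1)) for l in("lamp","bat_tip") for d in models.tip_of("top",l)])
```

```text
18.5167 [496.61853579  19.42783615 222.08621195] [-0.34 -0.71  2.32  0.48  1.03 -0.83]
side 0.83 [ 346. -515.   32.]
side 0.72 [ 450. -254.   11.]
side 0.46 [574.  55. 114.]
top 0.74 [576.  51. 113.]
top 0.74 [ 450. -255.   12.]
top 0.7 [ 348. -513.   30.]
[(0.68, array([466.7, 377.7,   3.1])), (0.61, array([464.4, 378.6,   2.8])), (0.45, array([432. , 366.3,  71.1]))]
```

View pics/seat.png

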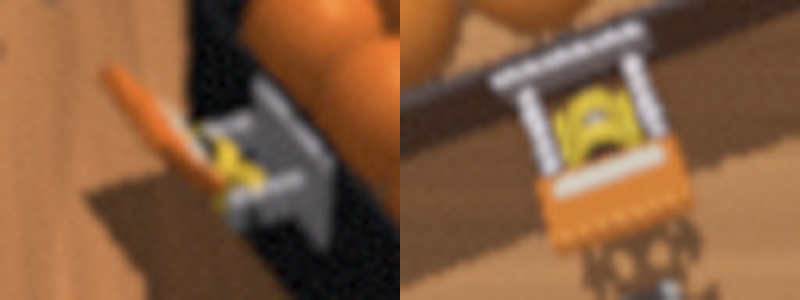

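The sign is seated: the board stands right at the clamp (top px about 212,187), nearly parallel to the plate. Next I'll measure its twist and check whether the bystanders and pink signs moved.

Run:
```python
from h import *
a=dict(np.load("avg.npz"))
now={n:np.load(f"seat_{n}.npy") for n in a}
obs=[]
for n in("side","top"):
    c=proj(n,[M+MR@[0,0,30]])[0].astype(int); w,h=(40,40); u0,v0=c[0]-20,c[1]-20
    s=cv2.cvtColor(up(now[n],u0,v0,w,h),cv2.COLOR_RGB2HSV).astype(int); m=(s[...,0]<=17)&(s[...,0]>=5)&(s[...,1]>157)&(s[...,2]>60)
    k,l,st,_=cv2.connectedComponentsWithStats(m.astype(np.uint8)); lab=1+np.argmax([st[i,4] if (abs(st[i,0]+st[i,2]/2-w*U/2)<w*U/4) else 0 for i in range(1,k)]); m=l==lab
    o=np.zeros(m.shape,np.uint8); cv2.fillConvexPoly(o,cv2.convexHull(np.argwhere(m)[:,::-1].astype(np.int32)),1); obs.append((n,o>0,np.zeros(m.shape,bool),u0,v0,w,h))
B=[box([-5,5],[-31,31],[5,55])]
# params: origin in mouth frame x,y,z ; twist about rod, tilt
def T(x):
    R=mR(YAW,x[4])@Ro.from_euler("z",x[3],degrees=True).as_matrix(); return lambda P:P@R.T+M+MR@np.array(x[:3])
x,c=fit(obs,B,T,(0,0,0,0,TILT),(3,3,3,4,4)); print(x.round(1),round(c,3))
# change check outside arm area
for n in a:
    d=cv2.GaussianBlur(cv2.absdiff(a[n],now[n]).max(2),(5,5),0)>28
    k,l,st,ce=cv2.connectedComponentsWithStats(d.astype(np.uint8)); print(n,[(st[i,:4].tolist(),int(st[i,4])) for i in range(1,k) if st[i,4]>8])
cv2.imwrite("pics/cmp.png",np.vstack([np.hstack([cv2.resize(i[230:350,150:310],(400,300)) for i in(a["side"],now["side"])]),np.hstack([cv2.resize(a["top"][200:248,76:140],(400,300),interpolation=cv2.INTER_CUBIC),cv2.resize(now["top"][150:270,270:430],(400,300))])])[:,:,::-1])
```

```text
[-2.3  1.5 -1.5 -4.1 40. ] 0.215
side [([0, 0, 235, 187], 15855), ([243, 143, 17, 20], 136), ([203, 176, 6, 4], 19), ([39, 182, 6, 4], 17), ([219, 184, 22, 17], 264), ([22, 189, 176, 64], 3569), ([13, 194, 13, 12], 91), ([0, 198, 11, 6], 46), ([0, 241, 19, 10], 155), ([219, 257, 26, 40], 631), ([205, 292, 13, 13], 69)]
top [([207, 173, 4, 4], 12), ([199, 177, 26, 19], 336), ([129, 200, 158, 184], 10775), ([340, 207, 23, 20], 278), ([338, 233, 4, 6], 16), ([11, 355, 52, 29], 849), ([246, 373, 13, 11], 72)]
```

View pics/cmp.png

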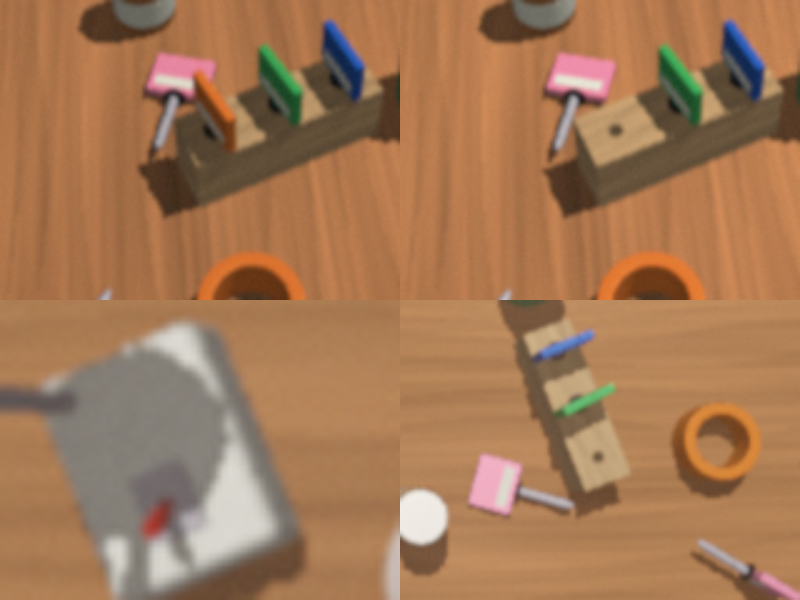

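Run:
```python
from h import *
now={n:np.load(f"seat_{n}.npy") for n in("side","top")}
C=np.array([739,110.5,0]); RC=Ro.from_euler("z",19.8,degrees=True).as_matrix()
g=cv2.cvtColor(now["top"],cv2.COLOR_RGB2GRAY).astype(np.float32)
sat=cv2.cvtColor(now["top"],cv2.COLOR_RGB2HSV)[...,1].astype(np.float32)
def edge(P0,P1,ch,z,rng=5,name=""):
    p0,p1=proj("top",[P0,P1]); t=(p1-p0)/np.linalg.norm(p1-p0); nn=np.array([-t[1],t[0]]); W=[]
    u=np.arange(-rng,rng+.01,.2)
    for s in np.linspace(.08,.92,40):
        b=p0+s*(p1-p0); q=(b+u[:,None]*nn).astype(np.float32); v=cv2.GaussianBlur(cv2.remap(ch,q[:,:1],q[:,1:],cv2.INTER_LINEAR),(1,7),0)[:,0]
        d=abs(np.gradient(v)); i=d.argmax(); W.append((s,u[i]))
    W=np.array(W); k=np.polyfit(*W.T,1)
    for _ in range(4):
        r=abs(W[:,1]-np.polyval(k,W[:,0])); G=W[r<max(.4,1.5*np.median(r))]; k=np.polyfit(*G.T,1)
    e=[unproj("top",p0+s*(p1-p0)+np.polyval(k,s)*nn,z) for s in(0,1)]; d=e[1]-e[0]
    print(name,"n",len(G),"off px %.1f %.1f"%(np.polyval(k,0),np.polyval(k,1)),"yaw %.2f"%((np.degrees(np.arctan2(d[1],d[0]))+45)%90-45))
w=lambda x,y,z:C+RC@[x,y,z]
edge(w(120,-120,120),w(120,120,120),g,120,6,"far")
edge(w(-120,120,120),w(120,120,120),g,120,6,"left")
edge(w(-120,-120,120),w(120,-120,120),g,120,6,"right")
edge(w(-120,-120,120),w(-120,120,120),g,120,4,"near rim")
for x in(-5,5):
  for z in(5,55):
    edge(M+MR@[x,-31,z],M+MR@[x,31,z],sat,(M+MR@[x,0,z])[2],3,f"board {x} {z}")
for n in("top","side"):
  for y in(-31,31): print(proj(n,[M+MR@[-5,y,5],M+MR@[-5,y,55]]).round(1).tolist())
```

```text
far n 25 off px -4.0 -0.4 yaw 17.30
left n 39 off px 1.1 0.6 yaw 20.06
right n 24 off px 0.7 0.8 yaw 19.71
near rim n 29 off px 0.5 0.2 yaw 20.06
board -5 5 n 34 off px -1.6 -1.2 yaw 18.75
board -5 55 n 32 off px -0.7 -0.2 yaw 18.58
board 5 5 n 29 off px -1.3 -0.4 yaw 17.75
board 5 55 n 25 off px 1.3 -3.4 yaw 31.08
[[222.1, 179.1], [225.2, 188.3]]
[[200.6, 187.3], [202.8, 196.9]]
[[260.1, 163.5], [250.2, 155.8]]
[[250.5, 151.3], [240.6, 143.4]]
```

Bystanders are unmoved and the sign is within about 2 degrees of square. Next is the lamp toggle.

```bash
cat >> h.py <<'E'
LO=np.array([465.5,378.5,0]); LR=Ro.from_euler("z",21,degrees=True).as_matrix()
RL=Rtool([0,0,-1],LR[:,0])
E
python3 -c "
from h import *
go(LO+LR@[-85,0,150],RL)"
```

```text
t [ 0.347  -0.04    0.0618] w [ 0.6726  0.0076 -0.0202] | rows 8.5 5.4
```

Request:
{"method": "send_rows", "body": {"moves": [{"wx": 0.673,"wy": 0.008,"wz": -0.02,"tx": 0.347,"ty": -0.04,"tz": 0.062,"jaw": 0.0},{"wx": 0.673,"wy": 0.008,"wz": -0.02,"tx": 0.347,"ty": -0.04,"tz": 0.062,"jaw": 0.0},{"wx": 0.673,"wy": 0.008,"wz": -0.02,"tx": 0.347,"ty": -0.04,"tz": 0.062,"jaw": 0.0},{"wx": 0.673,"wy": 0.008,"wz": -0.02,"tx": 0.347,"ty": -0.04,"tz": 0.062,"jaw": 0.0},{"wx": 0.673,"wy": 0.008,"wz": -0.02,"tx": 0.347,"ty": -0.04,"tz": 0.062,"jaw": 0.0},{"wx": 0.673,"wy": 0.008,"wz": -0.02,"tx": 0.347,"ty": -0.04,"tz": 0.062,"jaw": 0.0},{"wx": 0.673,"wy": 0.008,"wz": -0.02,"tx": 0.347,"ty": -0.04,"tz": 0.062,"jaw": 0.0},{"wx": 0.673,"wy": 0.008,"wz": -0.02,"tx": 0.347,"ty": -0.04,"tz": 0.062,"jaw": 0.0},{"wx": 0.673,"wy": 0.008,"wz": -0.02,"tx": 0.347,"ty": -0.04,"tz": 0.062,"jaw": 0.0},{"wx": 0.673,"wy": 0.008,"wz": -0.02,"tx": 0.347,"ty": -0.04,"tz": 0.062,"jaw": 0.0},{"wx": 0.673,"wy": 0.008,"wz": -0.02,"tx": 0.347,"ty": -0.04,"tz": 0.062,"jaw": 0.0},{"wx": 0.673,"wy": 0.008,"wz": -0.02,"tx": 0.347,"ty": -0.04,"tz": 0.062,"jaw": 0.0}]}}

```text
t: 19.77
tool_pos: [386.6, 347.9, 150.0]
ee_rot: [1.779, 2.589, -0.0]
ft_force: [0.0, -0.5, 0.4]
width: 0.0
grasp_force: 0.0
```

```bash
python3 -c "
from h import *
go(LO+LR@[-85,0,56],RL)
s=telemetry.observe();print(s['tool_pos'],s['width'],s['dq'].round(2),LR.T@(s['tool_pos']-LO))"
```

```text
t [ 0.0003 -0.0003  0.094 ] w [ 0.0001  0.0003 -0.0001] | rows 2.3 0.0
[386.5668362  347.85328654 150.00595793] 0.026450464745209616 [-0.02 -0.01  0.   -0.    0.    0.  ] [-84.67325659  -0.32405576 150.00595793]
```

Request:
{"method": "send_rows", "body": {"moves": [{"wx": 0,"wy": 0,"wz": 0,"tx": 0,"ty": 0,"tz": 0.035,"jaw": 0.0},{"wx": 0,"wy": 0,"wz": 0,"tx": 0,"ty": 0,"tz": 0.07,"jaw": 0.0},{"wx": 0,"wy": 0,"wz": 0,"tx": 0,"ty": 0,"tz": 0.088,"jaw": 0.0},{"wx": 0,"wy": 0,"wz": 0,"tx": 0,"ty": 0,"tz": 0.094,"jaw": 0.0},{"wx": 0,"wy": 0,"wz": 0,"tx": 0,"ty": 0,"tz": 0.094,"jaw": 0.0},{"wx": 0,"wy": 0,"wz": 0,"tx": 0,"ty": 0.01,"tz": 0.094,"jaw": 0.0},{"wx": 0,"wy": 0,"wz": 0,"tx": 0,"ty": 0.02,"tz": 0.094,"jaw": 0.0},{"wx": 0,"wy": 0,"wz": 0,"tx": 0,"ty": 0.028,"tz": 0.094,"jaw": 0.0},{"wx": 0,"wy": 0,"wz": 0,"tx": 0,"ty": 0.034,"tz": 0.094,"jaw": 0.0},{"wx": 0,"wy": 0,"wz": 0,"tx": 0,"ty": 0.04,"tz": 0.094,"jaw": 0.0},{"wx": 0,"wy": 0,"wz": 0,"tx": 0,"ty": 0.043,"tz": 0.094,"jaw": 0.0},{"wx": 0,"wy": 0,"wz": 0,"tx": 0,"ty": 0.043,"tz": 0.094,"jaw": 0.0}]}}

```text
t: 20.77
tool_pos: [427.6, 363.9, 56.3]
ee_rot: [1.78, 2.588, 0.002]
ft_force: [-0.1, 1.0, -0.0]
width: -0.0
grasp_force: 0.0
```

Request:
{"method": "send_rows", "body": {"moves": [{"wx": 0,"wy": 0,"wz": 0,"tx": 0,"ty": 0.003,"tz": 0,"jaw": 0.0},{"wx": 0,"wy": 0,"wz": 0,"tx": 0,"ty": 0.005,"tz": 0,"jaw": 0.0},{"wx": 0,"wy": 0,"wz": 0,"tx": 0,"ty": 0.005,"tz": 0,"jaw": 0.0}]}}

```text
t: 21.02
tool_pos: [431.4, 365.3, 55.9]
ee_rot: [1.78, 2.589, 0.0]
ft_force: [-0.5, 0.0, 0.2]
width: 0.1
grasp_force: 0.0
```

Request:
{"method": "send_rows", "body": {"moves": [{"wx": 0,"wy": 0,"wz": 0,"tx": 0,"ty": 0.003,"tz": 0,"jaw": 0.0},{"wx": 0,"wy": 0,"wz": 0,"tx": 0,"ty": 0.005,"tz": 0,"jaw": 0.0},{"wx": 0,"wy": 0,"wz": 0,"tx": 0,"ty": 0.005,"tz": 0,"jaw": 0.0}]}}

```text
t: 21.27
tool_pos: [436.2, 367.2, 56.1]
ee_rot: [1.78, 2.589, 0.001]
ft_force: [-0.0, -0.2, -0.5]
width: 0.2
grasp_force: 0.0
```

```bash
python3 -c "
from h import *
s=telemetry.observe();print(s['t'],LR.T@(s['tool_pos']-LO),LR.T@s['ft_force'])
im=eyes.capture('side')
for l in('bat_tip',):
  for n in('side','top'):
    eyes.capture(n)
    print(n,[(round(r['score'],2),(LR.T@(np.array(r['centre'])-LO)).round(1)) for r in models.tip_of(n,l)])
"
```

```text
21.2667 [-31.38569144  -0.09661254  56.08857344] [-0.09490297 -0.20153705 -0.51596325]
side []
top []
```

Request:
{"method": "send_rows", "body": {"moves": [{"wx": 0,"wy": 0,"wz": 0,"tx": 0,"ty": -0.03,"tz": 0,"jaw": 0.0},{"wx": 0,"wy": 0,"wz": 0,"tx": 0,"ty": -0.05,"tz": -0.03,"jaw": 0.0},{"wx": 0,"wy": 0,"wz": 0,"tx": 0,"ty": -0.06,"tz": -0.07,"jaw": 0.0},{"wx": 0,"wy": 0,"wz": 0,"tx": 0.03,"ty": -0.06,"tz": -0.1,"jaw": 0.0},{"wx": 0,"wy": 0,"wz": 0,"tx": 0.07,"ty": -0.06,"tz": -0.12,"jaw": 0.0},{"wx": 0,"wy": 0,"wz": 0,"tx": 0.11,"ty": -0.06,"tz": -0.13,"jaw": 0.0},{"wx": 0,"wy": 0,"wz": 0,"tx": 0.15,"ty": -0.06,"tz": -0.14,"jaw": 0.0},{"wx": 0,"wy": 0,"wz": 0,"tx": 0.15,"ty": -0.06,"tz": -0.14,"jaw": 0.0},{"wx": 0,"wy": 0,"wz": 0,"tx": 0.15,"ty": -0.06,"tz": -0.14,"jaw": 0.0}]}}

```text
t: 22.27
tool_pos: [325.3, 487.6, 197.1]
ee_rot: [1.775, 2.592, 0.003]
ft_force: [-0.7, -0.3, -0.9]
width: 0.4
grasp_force: 0.0
```

Run:
```python
from h import *
print(telemetry.observe()["tool_pos"])
S=[];now={}
for n in("side","top"):
    im=np.mean([eyes.capture(n) for _ in range(3)],0).astype(np.uint8); now[n]=im; u,v=proj(n,[LO+LR@[-15,0,65]])[0].astype(int)
    print(n,[(round(r['score'],2),(LR.T@(np.array(r['centre'])-LO)).round(1)) for r in models.tip_of(n,"bat_tip")])
    S.append(cv2.resize(im[v-24:v+24,u-32:u+32],(400,300),interpolation=cv2.INTER_CUBIC))
t=now["top"][160:208,178:242]; s=now["side"][133:181,226:290]
out=np.vstack([np.hstack(S),np.hstack([cv2.resize(i,(400,300),interpolation=cv2.INTER_CUBIC) for i in(s,t)])])
cv2.imwrite("pics/end.png",out[:,:,::-1])
```

```text
[325.32221178 487.55846759 197.0771355 ]
side [(0.44, array([ -10.9, -344.7,  118.1])), (0.37, array([-9.5, -1.8, 74.8]))]
top [(0.44, array([-7.5,  2.5, 73.1])), (0.34, array([-1.692e+02, -6.694e+02, -4.000e-01]))]
```

View pics/end.png

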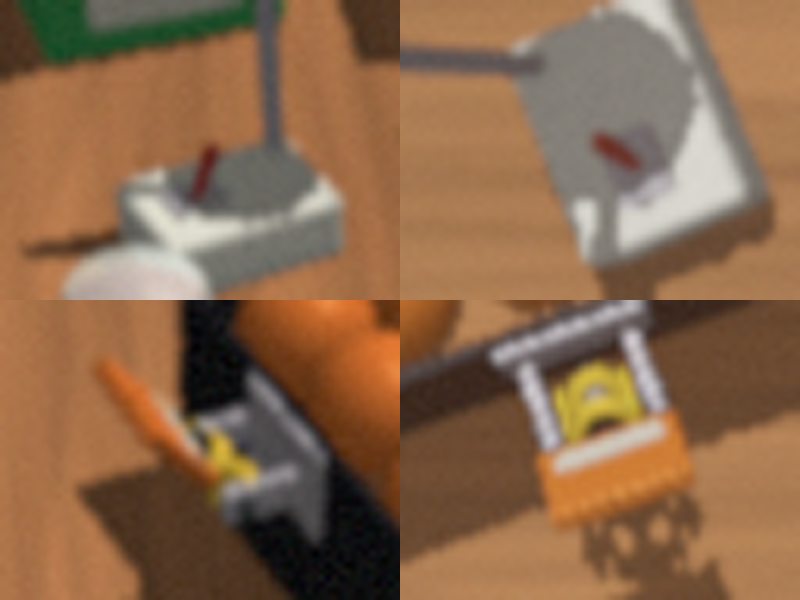

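The red toggle now leans away from the robot (tip at about lamp x = -8, expected -7 when on). The sign is still seated on its collar, and the arm is clear.

```bash
python3 -c "
from station import env
print(env.sign_off())"
```

```text
the job is handed in; nothing more can be done
None
```

The orange sign is seated in the clamp on its collar, about 2° off square by my measurement. The lamp toggle then snapped over to on, nothing else in view had moved when I checked after seating the sign, and the job was handed in at about 22 s with the arm clear.

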